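# Clear the broken muddler and snug down the slanted canister's lid

## Task

First take the cracked bamboo muddler out of its rest in front of the slanted canister's lid and drop it into the black wire basket. Then screw the canister's lid down clockwise until it is just snug on its gasket, with the white pointer in the green band and never turned on into the red, and let go. Leave the shaker, the jigger and the ice tray's closed drawer alone.

Things in the scene. Friction and masses are not known exactly. Their poses are not given: they have to be found in the camera images.
- lid_knob (a point): Centre of the light grey fluted round knob (46 mm across, 38 tall) on the black screw lid. z points out along the screw axis, 35 degrees from vertical, leaning roughly towards the robot; x, y turn with the lid. The lid disc (84 mm across) has its top face 19 mm below this point; a white pointer rib runs on it from knob to rim. Tightening (clockwise from outside) sinks it 1.2 mm per rad; it cannot come off.
- lid (a joint): Lid angle in rad, growing as it is tightened (turning about minus z of lid_knob). Starts between 0.1 and 0.9. Turning takes a steady 0.25 N m up to 2.60, where the gasket touches; then torque rises by 1 N m per rad. Green band 2.65 to 3.10, red from 3.10, hard stop 3.40. It stays where it is left; let go beyond 2.85 it springs back to 2.85.
- stand: Fixed bamboo stand carrying the leaning canister (92 mm across). Origin on the table, z up, front -x roughly towards the robot. Base board x -190 to 80, y -108 to 108 mm, 12 thick. The muddler rest: two iron posts (9 mm thick) at x -164, y -82 and 82 mm, each with a U fork open upwards: seat 191 mm above the table, prongs to 208 mm, 32 mm apart inside.
- muddler_mid (a point): Centre of the bamboo muddler, a round bar 200 mm long, 26 mm thick (last 10 mm at each end 32 mm), with a dark crack, about 110 g; x runs along the bar. It starts level in the stand's two forks, along the stand's y, 204 mm above the table, in the way of a hand coming to the lid. It lifts out straight up.
- basket: Open black wire basket, fixed to the table. Origin at the centre of its underside, z up. Outside 160 mm along x, 260 mm along y, 80 mm high; walls and floor 6 mm thick.
- shaker_mid (a point): Centre of the stainless steel cocktail shaker standing upright (86 mm across, 216 mm tall; this point is half-way up). Bystander.
- jigger_mid (a point): Centre of the glass double-cone jigger standing upright (54 mm across, 95 mm tall; this point is half-way up). Bystander.
- icetray_drawer0 (a joint): Opening in m of the pull-out drawer of the clear acrylic ice tray (100 x 130 x 70 mm, fixed at the far side of the table, handle towards the robot). 0 is closed. Bystander.
- green_mark (a point): Middle of the green band (48 mm from the screw axis) on the canister's white flange (106 mm across) just outside the lid's rim, on the side towards the robot. The pointer is here at lid = 2.87; the red band follows it clockwise.
There are look-alikes about, which are no part of the job. There is more than one size of the part that bears shaker_mid; the job needs the largest. Of the things that look like the part that bears muddler_mid, the smallest one is meant.

How it is judged:
By the outcome, as a careful person would: the job done as asked, in the order asked, and still so for the second after the job is handed in, with the robot touching nothing.
It also fails if it takes over 67 s, if anything falls off the work surface, if the arm or the gripper's body presses on something with over 40 N, if the wrist force passes 120 N, or if a joint passes its speed limit or range.

## Robot

A 6-joint arm with a two-finger parallel gripper is mounted at the origin on the work surface. World frame = base frame: x ahead of the robot, y to its left, z up, the work surface at z = 0. Lengths are in mm, angles in rad, forces in N, time in s.
With the tool pointing down it reaches from about 275 to 750 mm from the base axis. Payload 10.2 kg.
Tool frame: the origin (TCP) lies midway between the tips of the shut fingers; the grasp point (between the pads) lies 19 mm behind it; z points along the fingers, y is the line along which they close (so a half turn about z gives the same grasp; the last joint's range is limited). The gripper opens to 88 mm and grips with 3 to 60 N. Pads are 18 mm wide; open, the fingers measure 123 mm over their backs; the gripper's body (75 mm by 187 mm) begins 45 mm behind the grasp point.
Start: joints at [-1.555, 0.313, 1.498, -0, 1.331, -0.223], TCP at [124.168, -510.111, 238.72] pointing down, gripper open.
Joint ranges: [-2.94, 2.94], [-0.97, 2.17], [0.19, 2.56], [-1.23, 4.37], [0.02, 3.11], [-2.88, 2.88]. Speed limits (rad/s): [2.39, 2.39, 3.01, 3.14, 3.14, 3.14].

## Interface

Orientations are given as a unit quaternion [x, y, z, w].
In Python, from plant import bot gives the robot as it stands.
- The arm moves only by the tool jog_arm, never from a script. Its arguments are lists of equal length, an entry for each row: "linear": the shift along the tool's x, y, z in m, a list of three; "rotation": the turn, a rotation vector about the tool's x, y, z in degrees, a list of three; "hand": the opening, from 0 (shut) to 1 (fully open). In form: {"linear": [[dx, dy, dz], ...], "rotation": [[ax, ay, az], ...], "hand": [hand, ...]}. A call has 1 to 12 rows; each row shifts and turns the commanded pose from where the row before left it, along the tool's axes as they then stand; what a row does not reach is not made up. A row lasts 1/8 s, in which the tool goes at most 62.5 mm and 10.7 degrees, less where a joint would pass 70% of its speed; a pose out of reach is approached as far as the arm can. A call with a gripper value outside its range is refused whole. The fingers move at their own pace and stop on an object; "squeeze" is the grip in N (left out, the last holds). Time passes only in rows, so rows that do not move let the fingers close. It gives the time, the measured TCP pose, the force, the opening and the grip force at its end, in the units of the state.
- bot.get_state(): the state, without advancing time (a new reading comes with each control period).
- bot.get_image(name): name is "scene" or "side" or "wrist"; returns the picture (420x560x3 uint8, red, green, blue); there is no depth.
- bot.get_calibration(name): a dict with "intrinsics" (3x3 intrinsics, pixels), "world_from_camera" (4x4, takes a point from camera to world coordinates); the wrist camera has in their place "T_tool_cam" (4x4, takes a point from camera to tool coordinates, whose origin is the TCP and whose axes are the flange's). Camera axes: x right, y down, z forward; pixel columns grow to the right and rows downward; lengths in mm; the calibration is good to about 2 mm. A picture is of the moment at which its call begins: read the wrist's pose just before it. get_calibration takes no time and is no camera call.
- bot.hand_in(): hands the job in; it is judged then, once.
Trained networks look in the newest picture that a camera, given by its name, has taken for a name from the list of things; names that differ only in an ending like _2 or _b are one class to them, and where a whole thing is asked for, a point or a joint stands for the part that bears it (a point fixed in the world has none). Each returns a list of dicts, best first, with "p" (0 to 1); they miss things now and then, are a little off and sometimes report something else, mostly with a low value. They report only what shows in the picture. A call takes as long as a camera call. They do not tell look-alikes from the thing itself.
- bot.trace(camera, thing): "pixels" (420x560 bool, what is visible of it) and "centre" ([column, row] in pixels, amid what is visible of it).
The state is a dict: "time_s": time; "joint_pos": joint angles; "qvel": joint speeds; "tau": joint torques, N m; "tcp_pos": TCP position; "tcp_rot": TCP orientation; "contact_force": force on the tool from outside, world axes, zero at the start; "moment": the same for the moment, N m; "gripper_width": finger opening in mm; "grip_force": force on a finger pad.
Only numpy, scipy, OpenCV 4.12 (cv2) and the standard library are available. Lean on these libraries where they do the work, as an engineer would, in place of code of your own. Each camera call takes 0.05 s, during which the arm holds its last target. There are 200 camera calls.

## Working session

There is one attempt and no reset: what is moved stays moved. The work goes in short steps, Python scripts to look and compute and a tool call to move; the robot and the scene stay as the last step left them, time stands still between calls to the robot, and variables do not carry over. Pictures are saved under pics/ and viewed, at most 11 in all, crops included, and the job is handed in when it is done.

Besides the shell and the picture viewer there is one more tool, called as name(argument=value, ...) on one line, values as JSON. jog_arm: Moves the arm, as the interface text tells. Its arguments: {"type":"object","properties":{"linear":{"type":"array","items":{"type":"array","items":{"type":"number"}}},"rotation":{"type":"array","items":{"type":"array","items":{"type":"number"}}},"hand":{"type":"array","items":{"type":"number"}},"squeeze":{"type":"number"}},"required":["linear","rotation","hand"]}

```bash
ls; mkdir -p pics
python3 - <<'E'
from plant import bot
import cv2,numpy as np
s=bot.get_state();print({k:np.round(v,3).tolist() for k,v in s.items()})
a=bot.get_image("scene");b=bot.get_image("side")
cv2.imwrite("pics/scene.png",a[:,:,::-1]);cv2.imwrite("pics/side.png",b[:,:,::-1])
for n in("scene","side","wrist"):print(n,{k:np.round(v,3).tolist() for k,v in bot.get_calibration(n).items()})
E
```

```text
pics
{'time_s': 0.0, 'joint_pos': [-1.555, 0.313, 1.498, -0.0, 1.331, -0.223], 'qvel': [0.001, 0.0, -0.001, -0.0, 0.001, 0.0], 'tau': [0.0, -40.22, -25.227, 0.069, 0.035, -0.0], 'tcp_pos': [124.147, -509.867, 238.167], 'tcp_rot': [0.993, 0.119, 0.0, -0.001], 'contact_force': [0.646, 0.423, -0.571], 'moment': [0.039, 0.066, -0.057], 'grip_force': 0.0, 'gripper_width': 88.352}
scene {'intrinsics': [[462.899, 0.0, 276.422], [0.0, 462.899, 211.957], [0.0, 0.0, 1.0]], 'world_from_camera': [[0.662, 0.491, -0.567, 1173.531], [0.75, -0.435, 0.498, -649.699], [-0.002, -0.755, -0.656, 841.878], [0.0, 0.0, 0.0, 1.0]]}
side {'intrinsics': [[405.231, 0.0, 273.32], [0.0, 405.231, 204.484], [0.0, 0.0, 1.0]], 'world_from_camera': [[-0.959, -0.162, 0.234, 294.954], [-0.284, 0.599, -0.748, 709.623], [-0.019, -0.784, -0.621, 831.46], [0.0, 0.0, 0.0, 1.0]]}
wrist {'intrinsics': [[296.365, 0.0, 283.097], [0.0, 296.365, 206.539], [0.0, 0.0, 1.0]], 'T_tool_cam': [[-0.0, -0.953, -0.304, 78.32], [1.0, -0.001, 0.001, 0.525], [-0.001, -0.304, 0.953, -147.951], [0.0, 0.0, 0.0, 1.0]]}
```

View pics/scene.png

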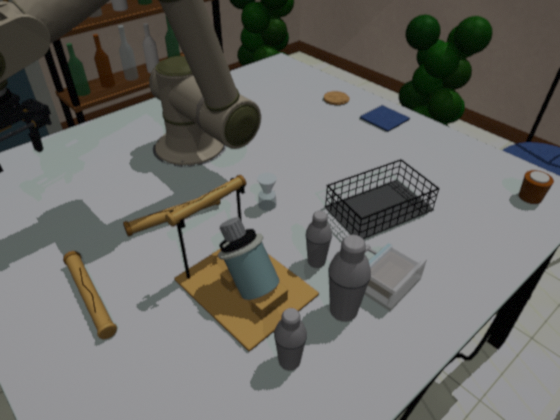

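View pics/side.png

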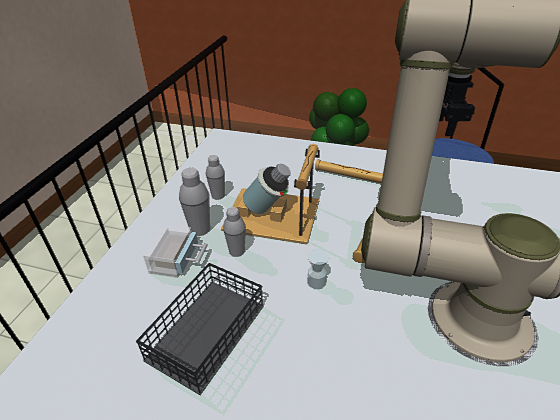

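Scene view: the muddler in the rest runs (172,215)–(245,183). Look-alikes are the bars lying at (170,215, behind it) and (90,293). Knob is at (233,232), basket at (382,200), shakers at (348,280), (318,238) and (290,340), jigger at (267,193). The side view shows the rest muddler at (308,167), knob at (281,172) and basket at (203,325).

```bash
cat > h.py <<'E'
from plant import bot
import cv2,numpy as np
from scipy.spatial.transform import Rotation as R
def cam(n,s=None):
    c=bot.get_calibration(n);K=np.array(c["intrinsics"])
    if n=="wrist":
        s=s or bot.get_state();T=np.eye(4);T[:3,:3]=R.from_quat(s["tcp_rot"]).as_matrix();T[:3,3]=s["tcp_pos"]
        return K,T@np.array(c["T_tool_cam"])
    return K,np.array(c["world_from_camera"])
def ray(C,px):
    K,T=C;d=T[:3,:3]@np.linalg.solve(K,[px[0],px[1],1]);return T[:3,3],d/np.linalg.norm(d)
def atz(C,px,z):
    o,d=ray(C,px);return o+d*(z-o[2])/d[2]
def tri(rs):
    A=sum(np.eye(3)-np.outer(d,d) for o,d in rs);b=sum((np.eye(3)-np.outer(d,d))@o for o,d in rs)
    p=np.linalg.solve(A,b);return p,[np.linalg.norm(np.cross(p-o,d)) for o,d in rs]
def proj(C,p):
    K,T=C;q=T[:3,:3].T@(np.array(p)-T[:3,3]);q=K@q;return q[:2]/q[2]
E
python3 - <<'E'
from h import *
for n in("scene","side"):
    bot.get_image(n)
    C=cam(n)
    for t in("muddler_mid","lid_knob","basket","stand","green_mark","shaker_mid","jigger_mid"):
        for r in bot.trace(n,t):
            if r["p"]<.3: continue
            m=r["pixels"];pts=np.argwhere(m)[:,::-1].astype(np.float32)
            box=cv2.boxPoints(cv2.minAreaRect(pts)) if len(pts) else []
            print(n,t,round(r["p"],2),np.round(r["centre"]),len(pts),np.round(box).tolist())
            if t=="muddler_mid":
                for z in(204,16):print("  ",z,[np.round(atz(C,((box[i]+box[j])/2),z)).tolist() for i,j in((0,1),(1,2),(2,3),(3,0))])
E
```

```text
scene muddler_mid 0.87 [199. 204.] 972 [[164.0, 215.0], [241.0, 174.0], [247.0, 186.0], [170.0, 227.0]]
   204 [[470.0, -248.0, 204.0], [491.0, -147.0, 204.0], [514.0, -262.0, 204.0], [494.0, -352.0, 204.0]]
   16 [[263.0, -130.0, 16.0], [289.0, 1.0, 16.0], [320.0, -147.0, 16.0], [294.0, -265.0, 16.0]]
scene muddler_mid 0.64 [150. 219.] 726 [[122.0, 222.0], [217.0, 191.0], [222.0, 206.0], [127.0, 236.0]]
   204 [[458.0, -323.0, 204.0], [507.0, -227.0, 204.0], [505.0, -341.0, 204.0], [458.0, -429.0, 204.0]]
   16 [[247.0, -227.0, 16.0], [310.0, -103.0, 16.0], [308.0, -250.0, 16.0], [248.0, -365.0, 16.0]]
scene muddler_mid 0.62 [ 91. 296.] 1620 [[59.0, 257.0], [77.0, 247.0], [120.0, 332.0], [101.0, 341.0]]
   204 [[446.0, -541.0, 204.0], [571.0, -538.0, 204.0], [675.0, -566.0, 204.0], [569.0, -571.0, 204.0]]
   16 [[231.0, -509.0, 16.0], [394.0, -505.0, 16.0], [528.0, -542.0, 16.0], [391.0, -548.0, 16.0]]
scene muddler_mid 0.35 [234. 233.] 889 [[210.0, 228.0], [245.0, 211.0], [259.0, 239.0], [224.0, 256.0]]
   204 [[573.0, -257.0, 204.0], [619.0, -229.0, 204.0], [656.0, -285.0, 204.0],
[... 1958 characters left out ...]
sket 0.83 [205. 333.] 7354 [[129.0, 350.0], [205.0, 245.0], [272.0, 293.0], [197.0, 399.0]]
side stand 0.92 [273. 208.] 4473 [[233.0, 242.0], [235.0, 151.0], [319.0, 153.0], [317.0, 243.0]]
side green_mark 0.61 [277. 208.] 4533 [[222.0, 229.0], [241.0, 137.0], [328.0, 155.0], [310.0, 247.0]]
side shaker_mid 0.97 [214. 179.] 658 [[206.0, 155.0], [224.0, 155.0], [224.0, 199.0], [206.0, 199.0]]
side shaker_mid 0.9 [232. 231.] 859 [[223.0, 207.0], [245.0, 207.0], [245.0, 256.0], [223.0, 256.0]]
side shaker_mid 0.86 [197. 200.] 1521 [[171.0, 173.0], [198.0, 164.0], [220.0, 229.0], [193.0, 238.0]]
side jigger_mid 0.84 [315. 270.] 649 [[307.0, 288.0], [308.0, 249.0], [327.0, 250.0], [326.0, 289.0]]
```

Run:
```python
from h import *
S,D=cam("scene"),cam("side")
print("knob",tri([ray(S,(233,230)),ray(D,(281,172))]))
print("jig",tri([ray(S,(268,191)),ray(D,(317,269))]))
print("shaker",tri([ray(S,(349,278)),ray(D,(195,202))]))
print("small shakers",[atz(S,p,0).round() for p in((318,265),(290,366))])
print("bar?",[atz(S,p,16).round() for p in((124,230),(219,198))])
# basket: fit pose (x,y,yaw) by maximising mask-hull overlap
from scipy.optimize import minimize
H=[]
for n in("scene","side"):
    bot.get_image(n);r=bot.trace(n,"basket")[0]
    H.append((cam(n),cv2.convexHull(np.argwhere(r["pixels"])[:,::-1].astype(np.float32))))
    r=bot.trace(n,"stand")[0]
def iou(h1,h2):
    a=cv2.intersectConvexConvex(h1.astype(np.float32),h2.astype(np.float32))[0];A,B=cv2.contourArea(h1),cv2.contourArea(h2);return a/(A+B-a)
def f(v):
    c,s=np.cos(v[2]),np.sin(v[2])
    P=[(v[0]+c*x-s*y,v[1]+s*x+c*y,z) for x in(-80,80) for y in(-130,130) for z in(0,80)]
    return -sum(iou(cv2.convexHull(np.array([proj(C,p) for p in P],np.float32)),h) for C,h in H)
c0=atz(D,(203,333),30);print(c0)
for w in(0,.5,1,1.57,-.5,-1):
    r=minimize(f,[c0[0],c0[1],w],method="Nelder-Mead",options=dict(initial_simplex=[[c0[0],c0[1],w],[c0[0]+30,c0[1],w],[c0[0],c0[1]+30,w],[c0[0],c0[1],w+.4]]));print(r.x.round(2),round(r.fun,3))
a=cv2.imread("pics/scene.png")[160:380,120:340];cv2.imwrite("pics/c1.png",cv2.resize(a,None,fx=2.7,fy=2.7,interpolation=2))
```

```text
knob (array([ 569.62358617, -244.59854301,  165.66278417]), [np.float64(2.0584176922978616), np.float64(2.0584176922977466)])
jig (array([405.68934314,  -6.05773192,  48.23564558]), [np.float64(0.6862618276629483), np.float64(0.686261827662993)])
shaker (array([ 794.23991584, -116.35626457,  105.69300567]), [np.float64(0.7347892459854436), np.float64(0.7347892459858046)])
small shakers [array([662., -65.,   0.]), array([ 817., -301.,    0.])]
bar? [array([ 250., -367.,   16.]), array([ 308., -104.,   16.])]
[618.18100669 238.62292825  30.        ]
[ 6.2251e+02  2.1715e+02 -2.3000e-01] -1.945
[ 6.2248e+02  2.1715e+02 -2.3000e-01] -1.945
[622.51 217.15   2.91] -1.945
[622.5  217.15   2.91] -1.945
[ 6.2250e+02  2.1715e+02 -2.3000e-01] -1.945
[ 6.2251e+02  2.1716e+02 -2.3000e-01] -1.945
```

View pics/c1.png

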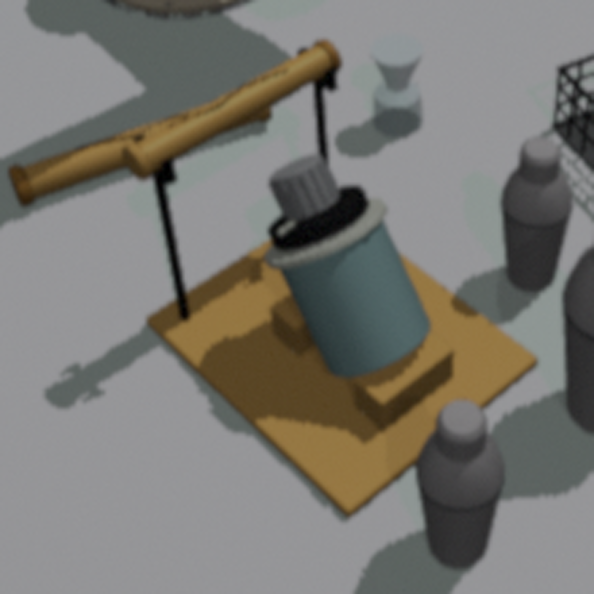

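The crop confirms it: the bar at (170–245, 183–215) sits in the two forks, measures about 204 mm (the lying bars measure about 270 and 300), so it is the smallest. The knob stands behind it at (233,230). I'm going to hover above the bar.

```bash
cat >> h.py <<'E'
def frame(z,x):
    z=np.array(z,float);z/=np.linalg.norm(z);x=np.array(x,float);x-=z*(x@z);x/=np.linalg.norm(x)
    return np.c_[x,np.cross(z,x),z]
def plan(wps,s=None,P=None,Q=None):
    """wps: (pos,R,nrows); prints rows"""
    s=s or bot.get_state();p=np.array(s["tcp_pos"]) if P is None else P;q=R.from_quat(s["tcp_rot"]) if Q is None else Q
    L,W=[],[]
    for t,M,n in wps:
        t=np.array(t,float);dp=(t-p)/n;w=(q.inv()*R.from_matrix(M)).as_rotvec()/n
        for i in range(n):
            L.append((q.inv().apply(dp)/1000).round(4).tolist());W.append(np.degrees(w).round(2).tolist());q=q*R.from_rotvec(w);p=p+dp
    print(len(L));print(L);print(W)
E
python3 - <<'E'
from h import *
plan([((492,-249,335),frame((0,0,-1),(0,1,0)),10)])
E
```

```text
10
[[0.0419, -0.0167, -0.0096], [0.0438, -0.011, -0.0096], [0.0448, -0.005, -0.0096], [0.0451, 0.0009, -0.0096], [0.0446, 0.0069, -0.0096], [0.0433, 0.0128, -0.0096], [0.0412, 0.0184, -0.0096], [0.0384, 0.0237, -0.0096], [0.0349, 0.0286, -0.0096], [0.0308, 0.033, -0.0096]]
[[-0.0, -0.0, -7.63], [-0.0, -0.0, -7.63], [-0.0, -0.0, -7.63], [-0.0, -0.0, -7.63], [-0.0, -0.0, -7.63], [-0.0, -0.0, -7.63], [-0.0, -0.0, -7.63], [-0.0, -0.0, -7.63], [-0.0, -0.0, -7.63], [-0.0, -0.0, -7.63]]
```

jog_arm(linear=[[0.042, -0.017, -0.0096], [0.044, -0.011, -0.0096], [0.045, -0.005, -0.0096], [0.045, 0.001, -0.0096], [0.045, 0.007, -0.0096], [0.043, 0.013, -0.0096], [0.041, 0.018, -0.0096], [0.038, 0.024, -0.0096], [0.035, 0.029, -0.0096], [0.031, 0.033, -0.0096], [0, 0, 0]], rotation=[[0, 0, -7.63], [0, 0, -7.63], [0, 0, -7.63], [0, 0, -7.63], [0, 0, -7.63], [0, 0, -7.63], [0, 0, -7.63], [0, 0, -7.63], [0, 0, -7.63], [0, 0, -7.63], [0, 0, 0]], hand=[0.6, 0.6, 0.6, 0.6, 0.6, 0.6, 0.6, 0.6, 0.6, 0.6, 0.6])

```text
time_s: 2.58
tcp_pos: [494.5, -247.3, 334.9]
tcp_rot: [0.706, 0.709, 0.0, 0.0]
contact_force: [-0.1, -0.1, -0.3]
gripper_width: 52.9
grip_force: 0.0
```

Run:
```python
from h import *
s=bot.get_state();print(s["tcp_pos"],s["tcp_rot"],s["joint_pos"],s["gripper_width"],s["time_s"])
a=bot.get_image("wrist");cv2.imwrite("pics/w1.png",a[:,:,::-1]);C=cam("wrist",s)
for t in("muddler_mid","lid_knob"):
  for r in bot.trace("wrist",t):
    if r["p"]<.3: continue
    pts=np.argwhere(r["pixels"])[:,::-1].astype(np.float32);b=cv2.boxPoints(cv2.minAreaRect(pts))
    print(t,r["p"],r["centre"],len(pts),[np.round(atz(C,((b[i]+b[(i+1)%4])/2),204)).tolist() for i in range(4)])
```

```text
[ 494.47702171 -247.27589085  334.93279794] [7.05696380e-01 7.08514251e-01 1.95838383e-04 3.69072998e-04] [-6.75794639e-01  3.30171196e-01  1.22726725e+00  3.10156247e-04
  1.58337827e+00 -6.79775691e-01] 52.93709810771223 2.575
muddler_mid 0.94 [142.5, 146.7] 4393 [[352.0, -203.0, 204.0], [381.0, -129.0, 204.0], [381.0, -205.0, 204.0], [349.0, -293.0, 204.0]]
muddler_mid 0.61 [278.0, 186.0] 5678 [[486.0, -148.0, 204.0], [505.0, -242.0, 204.0], [491.0, -360.0, 204.0], [471.0, -243.0, 204.0]]
lid_knob 0.95 [359.2, 180.8] 4233 [[538.0, -214.0, 204.0], [583.0, -199.0, 204.0], [603.0, -245.0, 204.0], [557.0, -262.0, 204.0]]
```

View pics/w1.png

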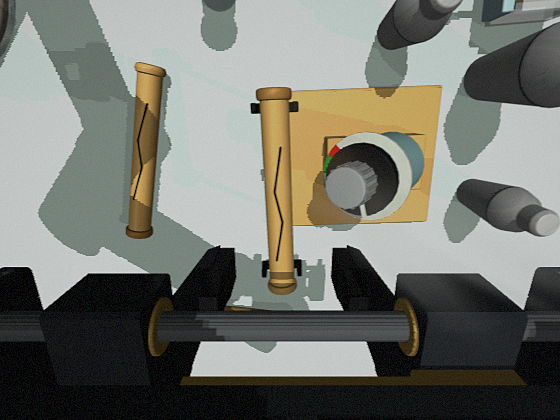

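The wrist view shows the rest bar (cracked) running (274,92)–(283,288) in forks at (275,106) and (282,268). The knob is at (350,185), the white pointer at (362,210), green at (328,162) and red at (334,150).

Run:
```python
from h import *
s=bot.get_state();C=cam("wrist",s);S,D=cam("scene"),cam("side")
a,b=atz(C,(275,106),204),atz(C,(282,268),204);print(a,b,np.linalg.norm(a-b))
y=(a-b)/np.linalg.norm(a-b);x=np.array([y[1],-y[0],0]);m=(a+b)/2;print("m",m,"yaw",np.degrees(np.arctan2(x[1],x[0])),"stand o",m+164*x)
# base board corners check in wrist image
for p in[(440,85),(427,222)]:
    q=atz(C,p,12)-(m+164*x);print("corner in stand",q@x,q@y)
print("knob", [tri([ray(C,k),ray(S,sk),ray(D,(281,172))]) for k,sk in [((350,185),(233,230))]])
M=frame((0,0,-1),y)
print("tool heading",y)
plan([((m[0],m[1],230),M,3),((m[0],m[1],185),M,2)])
```

```text
[ 484.69809373 -166.28349218  204.        ] [ 490.37283886 -328.35681974  204.        ] 162.17264330805332
m [ 487.53546629 -247.32015596  204.        ] yaw 2.0053032844145724 stand o [ 651.43503145 -241.58146797  204.        ]
corner in stand 75.10598150799824 104.82204709930794
corner in stand 79.78783437453852 -110.88356820735436
knob [(array([ 568.05500769, -245.89838096,  165.00409728]), [np.float64(3.5534893396610188), np.float64(3.828206559976907), np.float64(1.065935689518867)])]
tool heading [-0.034992    0.99938759  0.        ]
5
[[0.0007, -0.0016, 0.0348], [0.0007, -0.0016, 0.0348], [0.0007, -0.0016, 0.0348], [-0.0, 0.0, 0.0225], [-0.0, 0.0, 0.0225]]
[[-0.01, -0.0, -0.71], [-0.01, -0.0, -0.71], [-0.01, -0.0, -0.71], [0.0, 0.0, -0.0], [0.0, 0.0, -0.0]]
```

jog_arm(linear=[[0, -0.002, 0.035], [0, -0.002, 0.035], [0, -0.002, 0.035], [0, -0.001, 0.023], [0, 0, 0.022], [0, 0, 0], [0, 0, 0], [0, 0, 0], [0, 0, 0], [0, 0, 0]], rotation=[[0, 0, -0.7], [0, 0, -0.7], [0, 0, -0.6], [0, 0, 0], [0, 0, 0], [0, 0, 0], [0, 0, 0], [0, 0, 0], [0, 0, 0], [0, 0, 0]], hand=[0.6, 0.6, 0.6, 0.6, 0.6, 0.6, 0, 0, 0, 0], squeeze=25)

```text
time_s: 3.98
tcp_pos: [487.0, -249.2, 185.5]
tcp_rot: [0.695, 0.719, 0.001, 0.002]
contact_force: [5.6, 0.4, -0.1]
gripper_width: 24.9
grip_force: 24.9
```

Run:
```python
from h import *
s=bot.get_state();p=s["tcp_pos"];M0=R.from_quat(s["tcp_rot"]).as_matrix();M1=frame((0,0,-1),(.228,.974,0))
plan([((p[0],p[1],300),M0,3),((622,217,280),M1,9)])
```

```text
12
[[-0.0001, 0.0001, -0.0382], [-0.0001, 0.0001, -0.0382], [-0.0001, 0.0001, -0.0382], [0.0512, 0.0168, 0.0022], [0.0517, 0.0153, 0.0022], [0.0521, 0.0137, 0.0022], [0.0525, 0.0122, 0.0022], [0.0529, 0.0107, 0.0022], [0.0532, 0.0091, 0.0022], [0.0534, 0.0075, 0.0022], [0.0536, 0.006, 0.0022], [0.0537, 0.0044, 0.0022]]
[[0.0, 0.0, 0.0], [0.0, 0.0, 0.0], [0.0, 0.0, 0.0], [0.02, 0.01, 1.68], [0.02, 0.01, 1.68], [0.02, 0.01, 1.68], [0.02, 0.01, 1.68], [0.02, 0.01, 1.68], [0.02, 0.01, 1.68], [0.02, 0.01, 1.68], [0.02, 0.01, 1.68], [0.02, 0.01, 1.68]]
```

jog_arm(linear=[[0, 0, -0.038], [0, 0, -0.038], [0, 0, -0.038], [0.051, 0.017, 0.002], [0.052, 0.015, 0.002], [0.052, 0.014, 0.002], [0.053, 0.012, 0.002], [0.053, 0.011, 0.002], [0.053, 0.009, 0.002], [0.053, 0.008, 0.002], [0.054, 0.006, 0.002], [0.054, 0.004, 0.002]], rotation=[[0, 0, 0], [0, 0, 0], [0, 0, 0], [0, 0, 1.7], [0, 0, 1.7], [0, 0, 1.7], [0, 0, 1.7], [0, 0, 1.7], [0, 0, 1.7], [0, 0, 1.7], [0, 0, 1.7], [0, 0, 1.7]], hand=[0, 0, 0, 0, 0, 0, 0, 0, 0, 0, 0, 0])

```text
time_s: 5.48
tcp_pos: [622.0, 219.4, 280.7]
tcp_rot: [0.785, 0.62, -0.0, 0.0]
contact_force: [0.3, -0.7, -0.7]
gripper_width: 25.4
grip_force: 25.1
```

Run:
```python
from h import *
s=bot.get_state();p=s["tcp_pos"];M1=frame((0,0,-1),(.228,.974,0));print(p,s["tcp_rot"],s["gripper_width"],s["joint_pos"])
a=bot.get_image("wrist");cv2.imwrite("pics/w2.png",a[:,:,::-1])
plan([((622,217,45),M1,5)])
```

```text
[622.00159271 219.43622755 280.72711863] [ 7.84630646e-01  6.19963503e-01 -4.38684662e-05  4.61987700e-05] 25.443029561981373 [ 1.61953121e-01  6.09297958e-01  9.45457034e-01 -1.23383421e-04
  1.58686953e+00  3.95355088e-01]
5
[[-0.0017, 0.0005, 0.0469], [-0.0017, 0.0005, 0.0469], [-0.0016, 0.0004, 0.0469], [-0.0016, 0.0004, 0.0469], [-0.0016, 0.0004, 0.0469]]
[[-0.02, -0.02, -0.0], [-0.02, -0.02, -0.0], [-0.02, -0.02, -0.0], [-0.02, -0.02, -0.0], [-0.02, -0.02, -0.0]]
```

View pics/w2.png

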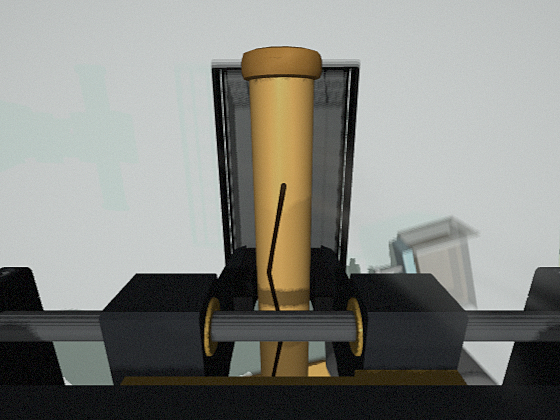

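The bar (282,50–370) hangs centred and parallel over the basket (its walls at columns 215 and 355). I'm going down to drop it.

jog_arm(linear=[[-0.002, 0, 0.047], [-0.002, 0, 0.047], [0, 0, 0.047], [0, 0, 0.047], [0, 0, 0.047], [0, 0, 0], [0, 0, 0], [0, 0, 0], [0, 0, 0], [0, 0, -0.05], [0, 0, -0.06], [0, 0, -0.06]], rotation=[[0, 0, 0], [0, 0, 0], [0, 0, 0], [0, 0, 0], [0, 0, 0], [0, 0, 0], [0, 0, 0], [0, 0, 0], [0, 0, 0], [0, 0, 0], [0, 0, 0], [0, 0, 0]], hand=[0, 0, 0, 0, 0, 0, 0.55, 0.55, 0.55, 0.55, 0.55, 0.55])

```text
time_s: 7.02
tcp_pos: [620.7, 213.7, 218.5]
tcp_rot: [0.784, 0.62, 0.0, 0.0]
contact_force: [0.2, -0.4, -0.2]
gripper_width: 48.1
grip_force: 0.0
```

Dropped. Next I'll hover above the lid along its axis, after checking the drop in the scene camera.

```bash
cat >> h.py <<'E'
yw=np.radians(2.0);X=np.array([np.cos(yw),np.sin(yw),0]);Y=np.array([-np.sin(yw),np.cos(yw),0]);Z=np.array([0,0,1.])
O=np.array([651.4,-241.6,0]);A=-np.sin(np.radians(35))*X+np.cos(np.radians(35))*Z;U=np.cos(np.radians(35))*X+np.sin(np.radians(35))*Z
MT=frame(-A,Y)
E
python3 - <<'E'
from h import *
a=bot.get_image("scene");C=cam("scene")
for r in bot.trace("scene","muddler_mid"):
    if r["p"]>.3:print(r["p"],np.round(r["centre"]),atz(C,r["centre"],22).round())
K=np.array([568,-245,165.])
plan([(K+165*A,MT,12)])
E
```

```text
0.91 [379. 205.] [630. 204.  22.]
0.85 [ 91. 297.] [ 408. -527.   22.]
0.78 [172. 211.] [ 275. -235.   22.]
12
[[-0.0403, -0.0032, -0.0066], [-0.0402, -0.0037, -0.007], [-0.0401, -0.0042, -0.0075], [-0.0399, -0.0047, -0.008], [-0.0398, -0.0052, -0.0085], [-0.0396, -0.0056, -0.009], [-0.0394, -0.006, -0.0095], [-0.0392, -0.0064, -0.0101], [-0.039, -0.0067, -0.0107], [-0.0388, -0.007, -0.0113], [-0.0386, -0.0072, -0.0119], [-0.0383, -0.0075, -0.0125]]
[[-2.84, 0.37, -1.24], [-2.84, 0.37, -1.24], [-2.84, 0.37, -1.24], [-2.84, 0.37, -1.24], [-2.84, 0.37, -1.24], [-2.84, 0.37, -1.24], [-2.84, 0.37, -1.24], [-2.84, 0.37, -1.24], [-2.84, 0.37, -1.24], [-2.84, 0.37, -1.24], [-2.84, 0.37, -1.24], [-2.84, 0.37, -1.24]]
```

The muddler is in the basket, at about (630,204).

jog_arm(linear=[[-0.04, -0.003, -0.007], [-0.04, -0.004, -0.007], [-0.04, -0.004, -0.0075], [-0.04, -0.005, -0.008], [-0.04, -0.005, -0.0085], [-0.04, -0.0055, -0.009], [-0.0395, -0.006, -0.0095], [-0.039, -0.0065, -0.01], [-0.039, -0.007, -0.0105], [-0.039, -0.007, -0.0115], [-0.0385, -0.007, -0.012], [-0.038, -0.0075, -0.0125]], rotation=[[-2.84, 0.37, -1.24], [-2.84, 0.37, -1.24], [-2.84, 0.37, -1.24], [-2.84, 0.37, -1.24], [-2.84, 0.37, -1.24], [-2.84, 0.37, -1.24], [-2.84, 0.37, -1.24], [-2.84, 0.37, -1.24], [-2.84, 0.37, -1.24], [-2.84, 0.37, -1.24], [-2.84, 0.37, -1.24], [-2.84, 0.37, -1.24]], hand=[0.9, 0.9, 0.9, 0.9, 0.9, 0.9, 0.9, 0.9, 0.9, 0.9, 0.9, 0.9])

```text
time_s: 8.62
tcp_pos: [471.3, -249.2, 295.8]
tcp_rot: [0.663, 0.688, 0.211, 0.207]
contact_force: [0.3, -0.8, 0.3]
gripper_width: 79.3
grip_force: 0.0
```

Run:
```python
from h import *
bot.get_image("side")
s=bot.get_state();print(s["tcp_pos"],s["joint_pos"],s["qvel"].round(3) if hasattr(s["qvel"],"round") else s["qvel"], np.degrees((R.from_quat(s["tcp_rot"]).inv()*R.from_matrix(MT)).as_rotvec()))
a=bot.get_image("wrist");np.save("w3.npy",a);cv2.imwrite("pics/w3.png",a[:,:,::-1]);C=cam("wrist",s)
for t in("lid_knob","green_mark"):
  for r in bot.trace("wrist",t):
    if r["p"]>.3: print(t,r["p"],r["centre"],r["pixels"].sum(),cv2.boundingRect(r["pixels"].astype(np.uint8)))
K=np.array([568,-245,165.]);print("pred knob top,lid c",proj(C,K+19*A),proj(C,K-19*A))
```

```text
[ 470.23993635 -253.20618786  295.95543571] [-0.94295842  0.06162683  1.76710226  0.57772917  1.02258695 -1.21136407] [ 0.103 -0.009  0.022 -0.113 -0.038  0.234] [-0.51273958  0.35570673  0.05308916]
lid_knob 0.87 [286.8, 176.6] 4182 (255, 139, 73, 75)
lid_knob 0.69 [404.7, 77.9] 6776 (329, 45, 146, 66)
pred knob top,lid c [288.73111056 186.80768031] [288.43509996 178.52745693]
```

View pics/w3.png

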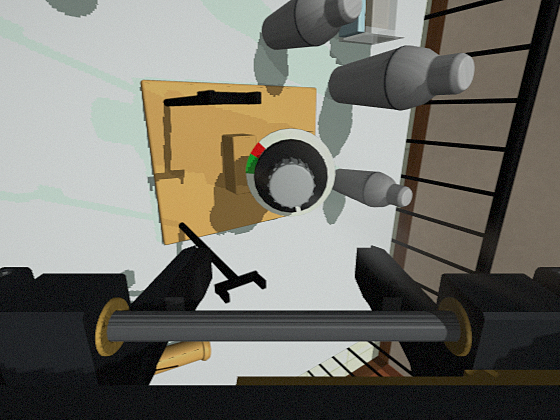

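The view shows the knob top at (291,186), the pointer at (297,209), green at (251,162) and red at (258,150). The muddler is gone from the forks. I'll rectify this onto the lid planes for exact centring and angle.

```bash
cat >> h.py <<'E'
def rect(img,C,K,h,sc=4,half=65):
    """top view of plane K+h*A; right = U, up = Y"""
    n=2*half*sc;src=np.array([[0,0],[n,0],[n,n],[0,n]],np.float32)
    P=[K+h*A+U*(x/sc-half)+Y*(half-y/sc) for x,y in src]
    H=cv2.getPerspectiveTransform(np.array([proj(C,p) for p in P],np.float32),src)
    return cv2.warpPerspective(img,H,(n,n))
E
python3 - <<'E'
from h import *
s=bot.get_state();print(s["tcp_pos"],np.abs(s["qvel"]).max());a=bot.get_image("wrist")[:,:,::-1].copy();C=cam("wrist",s)
K=np.array([568,-245,165.])
o=[]
for h,rs in((19,(23,)),(-19,(42,53))):
    w=rect(a,C,K,h,3)
    for r in rs:cv2.circle(w,(195,195),r*3,(255,0,255),1)
    cv2.drawMarker(w,(195,195),(255,0,255),0,10);o.append(w)
cv2.imwrite("pics/r1.png",np.hstack(o))
E
```

```text
[ 471.68913006 -248.29530605  295.21532828] 0.03942644298455
```

View pics/r1.png

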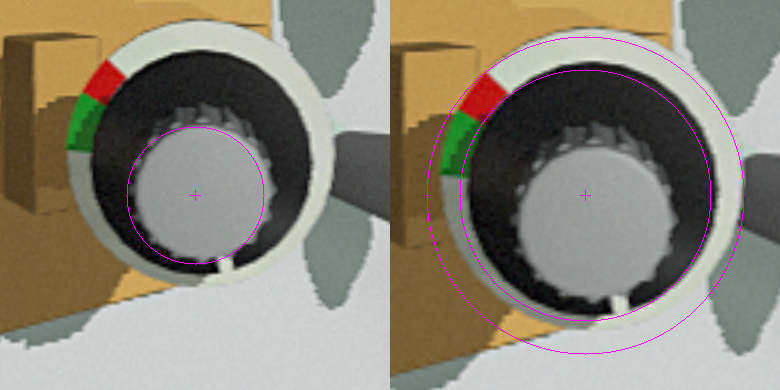

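Rectified: the knob top sits 3 mm further along U than I assumed. The pointer is at 75° and the green middle at 194°, so the lid is at about 0.81 and needs about +114° to reach 2.80. To keep the gripper's long body clear of the fork posts, I'll turn in three strokes of at most ±21°.

```bash
cat >> h.py <<'E'
K1=np.array([568,-245,165.])+3*U
def rot(deg):return MT@R.from_rotvec([0,0,np.radians(deg)]).as_matrix()
E
python3 - <<'E'
from h import *
s=bot.get_state();print(s["tcp_pos"])
plan([(K1+90*A,rot(-21),3),(K1-10*A,rot(-21),4)])
E
```

```text
[ 472.04011933 -247.5242181   295.23043033]
7
[[-0.0002, 0.0026, 0.0239], [-0.0005, 0.0025, 0.0239], [-0.0008, 0.0023, 0.0239], [-0.0, -0.0, 0.025], [-0.0, -0.0, 0.025], [-0.0, -0.0, 0.025], [-0.0, -0.0, 0.025]]
[[-0.26, -0.01, -6.99], [-0.26, -0.01, -6.99], [-0.26, -0.01, -6.99], [0.0, 0.0, 0.0], [0.0, 0.0, 0.0], [0.0, 0.0, 0.0], [0.0, 0.0, 0.0]]
```

jog_arm(linear=[[0, 0.0025, 0.024], [-0.0005, 0.0025, 0.024], [-0.001, 0.0025, 0.024], [0, 0, 0.025], [0, 0, 0.025], [0, 0, 0.025], [0, 0, 0.025], [0, 0, 0], [0, 0, 0]], rotation=[[-0.26, 0, -7], [-0.26, 0, -7], [-0.26, 0, -7], [0, 0, 0], [0, 0, 0], [0, 0, 0], [0, 0, 0], [0, 0, 0], [0, 0, 0]], hand=[0.9, 0.9, 0.9, 0.9, 0.9, 0.9, 0.9, 0.9, 0.9], squeeze=50)

```text
time_s: 10.0
tcp_pos: [576.7, -244.4, 159.4]
tcp_rot: [0.525, 0.796, 0.175, 0.245]
contact_force: [0.3, 0.1, 0.1]
gripper_width: 79.6
grip_force: 0.0
```

Run:
```python
from h import *
s=bot.get_state();d=s["tcp_pos"]-(K1-10*A);print(d@A,d@U,d@Y,s["contact_force"],s["joint_pos"],np.degrees((R.from_quat(s["tcp_rot"]).inv()*R.from_matrix(rot(-21))).as_rotvec()))
a=bot.get_image("wrist");cv2.imwrite("pics/w4.png",a[:,:,::-1])
```

```text
0.3938090785197129 0.9456627804849855 0.26830762952550186 [0.32030721 0.13307007 0.08382859] [-0.75561462  0.39925532  1.72900783  0.70415335  0.68299879 -1.64256395] [ 0.06505935 -0.0032375   0.13427525]
```

View pics/w4.png

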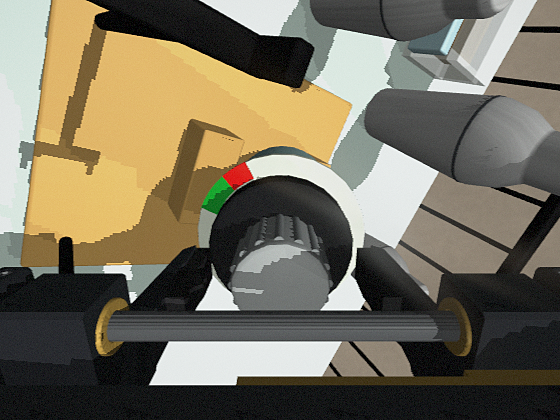

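The knob (282,270) sits between the fingers, with green at (215,195) and no contact. Closing, then the first turn.

jog_arm(linear=[[0, -0.001, 0], [0, 0, 0], [0, 0, 0], [0, 0, 0], [0, 0, 0.00015], [0, 0, 0.00015], [0, 0, 0.00015], [0, 0, 0.00015], [0, 0, 0.00015], [0, 0, 0.00015], [0, 0, 0]], rotation=[[0, 0, 0], [0, 0, 0], [0, 0, 0], [0, 0, 0], [0, 0, 7], [0, 0, 7], [0, 0, 7], [0, 0, 7], [0, 0, 7], [0, 0, 7], [0, 0, 0]], hand=[0, 0, 0, 0, 0, 0, 0, 0, 0, 0, 0], squeeze=50)

```text
time_s: 11.42
tcp_pos: [574.9, -245.4, 156.3]
tcp_rot: [0.777, 0.554, 0.25, 0.165]
contact_force: [-15.1, -0.8, 3.3]
gripper_width: 45.1
grip_force: 50.0
```

Release, rotate back and measure.

jog_arm(linear=[[0, 0, 0], [0, 0, 0], [0, 0, 0], [0, 0, 0], [0, 0, 0], [0, 0, 0], [0, 0, 0], [0, 0, 0], [0, 0, 0], [0, 0, 0]], rotation=[[0, 0, 0], [0, 0, 0], [0, 0, 0], [0, 0, -7], [0, 0, -7], [0, 0, -7], [0, 0, -7], [0, 0, -7], [0, 0, -7], [0, 0, 0]], hand=[0.85, 0.85, 0.85, 0.85, 0.85, 0.85, 0.85, 0.85, 0.85, 0.85])

```text
time_s: 12.68
tcp_pos: [576.4, -245.5, 157.3]
tcp_rot: [0.526, 0.795, 0.175, 0.245]
contact_force: [1.4, -0.5, -0.2]
gripper_width: 74.7
grip_force: 0.0
```

Run:
```python
from h import *
s=bot.get_state();d=s["tcp_pos"]-(K1-11*A);print(d@A,d@U,d@Y,s["contact_force"],s["gripper_width"],np.degrees((R.from_quat(s["tcp_rot"]).inv()*R.from_matrix(rot(-21))).as_rotvec()))
a=bot.get_image("wrist")[:,:,::-1].copy();C=cam("wrist",s)
w=rect(a,C,K1,-20,3)
b=cv2.imread("pics/w4.png")
cv2.imwrite("pics/r2.png",np.hstack([rect(b,C,K1,-20,3),w]))
```

```text
-0.10084996861648045 -0.5642154503261475 -0.7478429472870934 [ 1.42745731 -0.49764008 -0.24444536] 74.70738875685092 [ 0.03786067 -0.00315776  0.00754582]
```

View pics/r2.png

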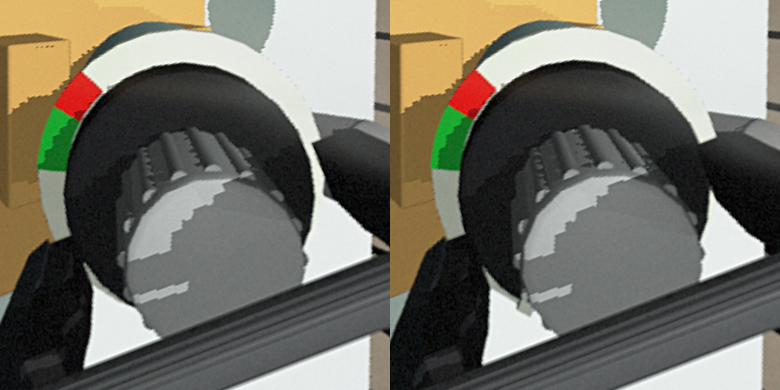

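The pointer is now at (526,308) in the right pane, about 116°. It turned about 41° with no slip. Second stroke next.

jog_arm(linear=[[0, 0.0005, 0], [0, 0, 0], [0, 0, 0], [0, 0, 0], [0, 0, 0.00015], [0, 0, 0.00015], [0, 0, 0.00015], [0, 0, 0.00015], [0, 0, 0.00015], [0, 0, 0.00015], [0, 0, 0]], rotation=[[0, 0, 0], [0, 0, 0], [0, 0, 0], [0, 0, 0], [0, 0, 7], [0, 0, 7], [0, 0, 7], [0, 0, 7], [0, 0, 7], [0, 0, 7], [0, 0, 0]], hand=[0, 0, 0, 0, 0, 0, 0, 0, 0, 0, 0], squeeze=50)

```text
time_s: 14.1
tcp_pos: [575.6, -245.3, 155.5]
tcp_rot: [0.777, 0.554, 0.25, 0.165]
contact_force: [-14.8, -2.1, 1.6]
gripper_width: 44.9
grip_force: 50.0
```

jog_arm(linear=[[0, 0, 0], [0, 0, 0], [0, 0, 0], [0, 0, 0], [0, 0, 0], [0, 0, 0], [0, 0, 0], [0, 0, 0], [0, 0, 0], [0, 0, 0]], rotation=[[0, 0, 0], [0, 0, 0], [0, 0, 0], [0, 0, -7], [0, 0, -7], [0, 0, -7], [0, 0, -7], [0, 0, -7], [0, 0, -7], [0, 0, 0]], hand=[0.85, 0.85, 0.85, 0.85, 0.85, 0.85, 0.85, 0.85, 0.85, 0.85])

```text
time_s: 15.35
tcp_pos: [577.3, -245.2, 156.9]
tcp_rot: [0.526, 0.795, 0.175, 0.245]
contact_force: [-0.5, -0.7, 0.7]
gripper_width: 74.6
grip_force: 0.0
```

Run:
```python
from h import *
s=bot.get_state();d=s["tcp_pos"]-(K1-12*A);print(d@A,d@U,d@Y,s["contact_force"],s["gripper_width"],np.degrees((R.from_quat(s["tcp_rot"]).inv()*R.from_matrix(rot(-21))).as_rotvec()))
a=bot.get_image("wrist")[:,:,::-1].copy();C=cam("wrist",s)
cv2.imwrite("pics/r3.png",rect(a,C,K1,-21,4))
```

```text
0.01963880540762288 -0.026135900255168293 -0.560070887043076 [-0.51119062 -0.68714959  0.71751872] 74.63727802314529 [ 0.04379307 -0.00080553  0.00844034]
```

View pics/r3.png

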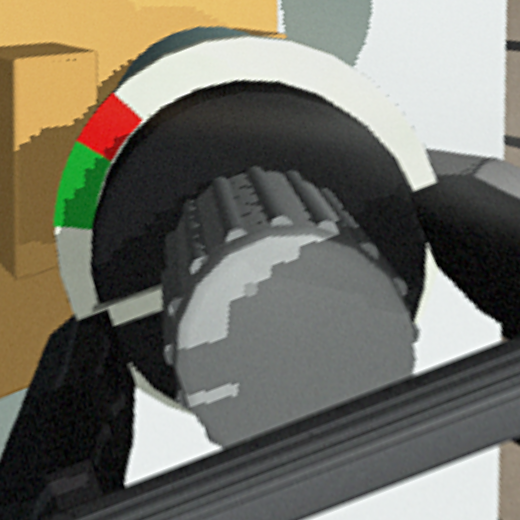

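The pointer is at (112,318), about 156°, with the green edges at about 185° and 209.5°. That puts the lid at about 2.15–2.25. Last stroke: about 36°.

jog_arm(linear=[[0, 0.0003, 0], [0, 0, 0], [0, 0, 0], [0, 0, 0], [0, 0, 0.00015], [0, 0, 0.00015], [0, 0, 0.00015], [0, 0, 0.00015], [0, 0, 0.00015], [0, 0, 0.00015], [0, 0, 0]], rotation=[[0, 0, 0], [0, 0, 0], [0, 0, 0], [0, 0, 0], [0, 0, 7], [0, 0, 7], [0, 0, 7], [0, 0, 6], [0, 0, 6], [0, 0, 4], [0, 0, 0]], hand=[0, 0, 0, 0, 0, 0, 0, 0, 0, 0, 0], squeeze=60)

```text
time_s: 16.77
tcp_pos: [576.3, -245.4, 155.1]
tcp_rot: [0.752, 0.588, 0.242, 0.176]
contact_force: [-16.9, -3.5, 3.3]
gripper_width: 44.9
grip_force: 60.0
```

Run:
```python
from h import *
s=bot.get_state();d=s["tcp_pos"]-(K1-12*A);print(d@A,d@U,d@Y,s["contact_force"],R.from_quat(s["tcp_rot"]).inv().apply(s["moment"]),np.degrees((R.from_quat(s["tcp_rot"]).inv()*R.from_matrix(rot(16))).as_rotvec()))
```

```text
-0.8487634110421657 -1.9042307898366446 -0.7050094041743645 [-16.89342778  -3.53065696   3.30106513] [ 2.18135725 -0.9834021  -0.23607038] [-0.18937265  0.01816177  0.06721602]
```

jog_arm(linear=[[0, 0, 0], [0, 0, 0], [0, 0, 0], [0, 0, 0], [0, 0, -0.03], [0, 0, -0.03], [0, 0, -0.03], [0, 0, -0.03], [0, 0, 0], [0, 0, 0]], rotation=[[0, 0, 0], [0, 0, 0], [0, 0, 0], [0, 0, 0], [0, 0, -4], [0, 0, -4], [0, 0, -4], [0, 0, -4], [0, 0, 0], [0, 0, 0]], hand=[0.9, 0.9, 0.9, 0.9, 0.9, 0.9, 0.9, 0.9, 0.9, 0.9])

```text
time_s: 18.02
tcp_pos: [509.3, -247.4, 253.5]
tcp_rot: [0.663, 0.686, 0.217, 0.208]
contact_force: [-0.5, 0.7, 0.1]
gripper_width: 79.8
grip_force: 0.0
```

Run:
```python
from h import *
s=bot.get_state();print(s["tcp_pos"],s["gripper_width"],s["contact_force"])
a=bot.get_image("wrist")[:,:,::-1].copy();C=cam("wrist",s)
cv2.imwrite("pics/r4.png",rect(a,C,K1,-21.5,4))
```

```text
[ 509.30498659 -247.38353402  253.48907964] 79.81343289160907 [-0.53813337  0.66284743  0.14809266]
```

View pics/r4.png

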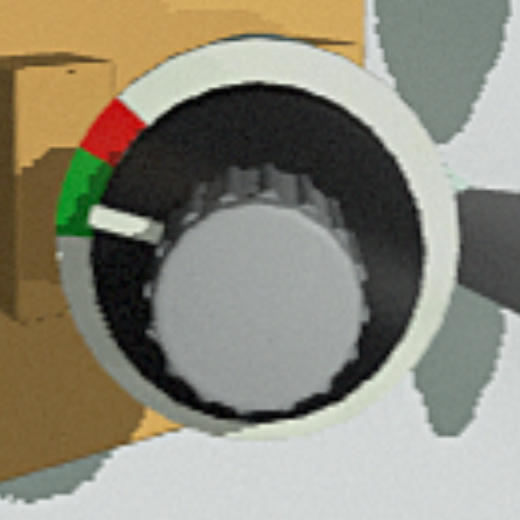

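The pointer tip (92,217) lies inside the green band, whose edges are at (57,237) and (79,150). That reads about 2.85, with red well clear. The gripper is free, so I'm handing in.

```bash
python3 -c "
from plant import bot
print(bot.hand_in())"
```

```text
the job is handed in; nothing more can be done
None
```

The cracked muddler is in the basket, and the lid is snug at about 2.85 with the pointer mid-green and clear of red. I let go and handed the job in after about 18 s; the shaker, jigger and drawer were left alone.

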